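Poise the sprung forceps at the marked gap over the stone dish

TASK

The vet is about to pick the bladder stones out of their steel dish: take the sprung forceps off the black rest and hold them level, tips low over the middle of the dish with the stones but clear above its rim, squeezed so that the red pointer stands in the green band of their little gauge (a tip gap of 14 mm). Keep that gap steady for at least three seconds and finish while still holding the forceps there, squeezed. Never let the tips pinch shut, and leave the stones and the other things on the table where they are.

Things in the scene. Friction and masses are not known exactly. Their poses are not given: they have to be found in the camera images.
- forceps: Sprung steel forceps (tweezers), 162 mm long, 67 g, arms 10 mm high side by side, lying level on the black rest, underside 45 mm above the table. Origin: midway between the blue finger pads, on the underside; x to the tips, y to the left arm, z up. Arms hinge at the dark tail block (x = -90 mm) and spring apart. The left arm is fixed to this frame; squeezed to the mark, x swings 0.067 rad right of the midline.
- grip_mid (a point): Midway between the blue finger pads, 6 mm above the underside. A pad on each arm: 44 mm long, 12 mm high; grip them on their outsides, closing along the forceps' y. Width over both pads: 36 mm open, 24 mm at the mark (pads parallel), 17 mm nearly shut; 1 mm less there closes the tips by 1.67 mm. Spring force at the pads: 4 N open, 10 N at the mark, 14 N shut.
- gauge (a point): Middle of the green band (5 mm wide) on the white gauge plate, 38 mm ahead of the pads: the plate, 44 x 9 mm, sits on the left arm and crosses over the right arm, which carries the red pointer. Pointer in the band: tip gap 11 to 17 mm; in its middle: 14 mm.
- forceps_arm (a joint): The right arm's closing angle (rad) relative to the left arm: 0 sprung open (tip gap 34 mm), 0.133 at the mark (gap 14 mm), 0.113 to 0.153 with the pointer in the band (gap 17 to 11 mm), 0.225 shut. Tip gap = 34 mm - 150 mm x value.
- tip_left (a point): Inner face of the left arm's tip, 5 mm above the forceps' underside.
- tip_right (a point): Inner face of the right arm's tip (the arm with the red pointer), 5 mm above the forceps' underside.
- tip_mid (a point): The point midway between the tips as they stand at the mark: 60 mm ahead of the middle of the finger pads, 5 mm above the underside.
- rest: Black plastic rest, fixed, base 160 x 80 x 6 mm (from x = -90 to 70 mm); two cross ridges 10 mm thick at x = -65 and x = +42 mm carry the forceps 45 mm above the table; small lips at the ridges' ends rise to 52 mm. Origin on the table below the forceps' origin, same axes as the forceps at the start. The space between the ridges is free for the gripper's fingers.
- stone_dish: Rectangular steel dish, fixed, 150 mm (x) x 110 mm (y), 25 mm high, walls 2 mm, with three yellowish bladder stones lying in it. Origin: centre of its underside, on the table. It may stand on the left or on the right of the table.
- spare_dish: A second steel dish of the same size, holding blue and red tube caps (fixed in it), no stones. Not part of the job.
- stone_a: Yellowish stone, 18 mm across, 11 mm high, loose in the stone dish. Origin: underside.
- stone_b: Brownish stone, 16 mm across, 10 mm high, loose in the stone dish. Origin: underside.
- stone_c: Pale stone, 20 mm across, 12 mm high, loose in the stone dish. Origin: underside.
- mug: Blue ceramic mug, 76 mm across, 85 mm high, beyond the dishes. Bystander.
- pill_bottle: Amber pill jar, 44 mm across, 75 mm high. Bystander.
- lotion: White bottle with red cap, 60 mm across, 150 mm high. Bystander.
- swab_pot: Round steel pot with lid, 76 mm across, 85 mm high. Bystander.

How it is judged:
By the outcome, as a careful person would: the job done as asked, in the order asked, and still so for the second after the job is handed in, while the arm keeps its last pose, push and grip.
It also fails if it takes over 45 s, if anything falls off the work surface, if the arm or the gripper's body presses on something with over 40 N, if the wrist force passes 120 N, or if a joint passes its speed limit or range.

ROBOT

A 6-joint arm with a two-finger parallel gripper is mounted at the origin on the work surface. World frame = base frame: x ahead of the robot, y to its left, z up, the work surface at z = 0. Lengths are in m, angles in rad, forces in N, time in s.
With the tool pointing down it reaches from about 0.375 to 0.825 m from the base axis. Payload 5.5 kg.
Tool frame: the origin (TCP) lies midway between the tips of the shut fingers; the grasp point (between the pads) lies 19 mm behind it; y points along the fingers, x is the direction in which the jaws open and shut, and the axes are right-handed (so a half turn about y gives the same grasp; the last joint's range is limited). The gripper opens to 85 mm and grips with 20 to 120 N. Pads are 22 mm wide; open, the fingers measure 114 mm over their backs; the gripper's body (76 mm by 85 mm) begins 54 mm behind the grasp point. The pads swing forward as they close: fully open they stand 13 mm farther back than shut.
Start: joints at [-1.346, 0.314, -0.047, 1.21, 0, 1.571], TCP at [0.134, -0.585, 0.231] pointing down, gripper open.
Joint ranges: [-2.67, 2.67], [-0.69, 1.73], [-1.03, 1.25], [-2.08, 2.16], [-1.42, 1.45], [-3.14, 3.14]. Speed limits (rad/s): [2.39, 2.39, 3.01, 3.14, 3.14, 3.14].

INTERFACE

Orientations are given as a unit quaternion [x, y, z, w].
In Python, from station import status, eyes, workorder gives the robot as it stands. The module is installed in compiled form; this text tells all that it offers.
- The arm moves only by the tool servo_tool, never from a script. Its argument "steps" is text: rows parted by semicolons, each of 4 numbers parted by spaces: the shift along the tool's x, y, z in mm, then the turn about the tool's y in degrees. A call has 1 to 10 rows; each row shifts and turns the pose as measured when the row begins, along the tool's axes as they then stand; what a row does not reach is not made up. A row lasts 1/8 s, in which the tool goes at most 62.5 mm and 10.7 degrees, less where a joint would pass 70% of its speed; a pose out of reach is approached as far as the arm can. A call with a gripper value outside its range is refused whole. "fingers" is the closure in counts, from 0 (fully open) to 255 (shut), set as the call begins (left out, the last holds). The fingers move at their own pace and stop on an object; "grip_force" is the grip in N (left out, the last holds). Time passes only in rows, so rows that do not move let the fingers close. It gives the time, the measured TCP pose, the force and the opening at its end, in the units of the state.
- status.state(): the state, without advancing time (a new reading comes with each control period).
- eyes.read_camera(name): name is "scene" or "side" or "wrist"; returns a dict with "pixels" (480x640x3 uint8, red, green, blue), "camera_matrix" (3x3 intrinsics, pixels), "dist" ([k1, k2, p1, p2, k3] as OpenCV has them; the pictures are not rectified), "extrinsics" (4x4, takes a point from camera to world coordinates); the wrist camera has in their place "mount" (4x4, takes a point from camera to tool coordinates, whose origin is the TCP and whose axes are the tool frame's). Camera axes: x right, y down, z forward; pixel columns grow to the right and rows downward; lengths in m; the calibration is good to about 2 mm. A picture is of the moment at which its call begins: read the wrist's pose just before it. There is no depth.
- workorder.sign_off(): hands the job in, once; it reports no verdict.
The state is a dict: "clock": time; "joints": joint angles; "qd": joint speeds; "tau": joint torques, N m; "tcp_pos": TCP position; "ee_rot": TCP orientation; "ft_force": force on the tool from outside, world axes, zero at the start; "wrist_torque": the same for the moment, N m; "width": finger opening in m.
Only numpy, scipy, OpenCV 4.12 (cv2) and the standard library are available. Lean on these libraries where they do the work, as an engineer would, in place of code of your own. Each camera call takes 0.05 s, during which the arm holds its last target.

## Working session

There is one attempt and no reset: what is moved stays moved. The work goes in short steps, Python scripts to look and compute and a tool call to move; the robot and the scene stay as the last step left them, time stands still between calls to the robot, and variables do not carry over. Pictures are saved under pics/ and viewed, and the job is handed in when it is done.

Besides the shell and the picture viewer there is one more tool, called after "Request:" as name(argument=value, ...), one argument or row to a line, values as JSON. servo_tool: Moves the arm, as the interface text tells. Its arguments: {"type":"object","properties":{"steps":{"type":"string"},"fingers":{"type":"number"},"grip_force":{"type":"number"}},"required":["steps"]}

```bash
mkdir -p pics; cat > h.py <<'E'
import numpy as np,cv2
from station import status,eyes,workorder
from scipy.spatial.transform import Rotation as R
E
python3 - <<'E'
from h import *
print(status.state())
for n in ["scene","side","wrist"]:
    c=eyes.read_camera(n); cv2.imwrite(f"pics/{n}0.png",c["pixels"][:,:,::-1])
    np.savez(f"{n}0.npz",**c)
    print(n,c["camera_matrix"].tolist(),c["dist"],np.round(c.get("extrinsics",c.get("mount")),4).tolist())
E
```

```text
{'clock': 0.0, 'joints': array([-1.34597575e+00,  3.14220415e-01, -4.81030218e-02,  1.21020636e+00,
        1.75753177e-05,  1.57081638e+00]), 'qd': array([-7.59369704e-05,  4.89691429e-04,  8.89112763e-04,  4.20462349e-04,
       -3.66992936e-04, -3.70328319e-04]), 'tau': array([ 2.72641291e-04, -5.39592791e+01,  3.39747190e+01,  1.91320642e-02,
        1.87290038e-05, -7.67847865e-06]), 'tcp_pos': array([ 0.13363182, -0.58431881,  0.23042744]), 'ee_rot': array([-0.55253965,  0.44123822, -0.44028746,  0.5533134 ]), 'ft_force': array([-0.44854937, -0.50620171, -0.76575201]), 'wrist_torque': array([-0.00968546, -0.03855467, -0.02491708]), 'width': 0.08550747356706985}
scene [[480.58289467117584, 0.0, 325.5264943344291], [0.0, 480.58289467117584, 242.6215414870086], [0.0, 0.0, 1.0]] [-0.10770253  0.          0.          0.          0.        ] [[0.0437, 0.813, -0.5807, 1.361], [0.999, -0.0337, 0.028, -0.0215], [0.0032, -0.5813, -0.8137, 1.1469], [0.0, 0.0, 0.0, 1.0]]
side [[565.8118300496417, 0.0, 325.5083827938408], [0.0, 565.8118300496417, 244.82471271901116], [0.0, 0.0, 1.0]] [-0.10299468  0.          0.          0.          0.        ] [[-0.7285, -0.3407, 0.5943, -0.1583], [-0.685, 0.3694, -0.6279, 0.7735], [-0.0056, -0.8645, -0.5025, 0.6736], [0.0, 0.0, 0.0, 1.0]]
wrist [[416.86554586387376, 0.0, 319.2247107842808], [0.0, 416.86554586387376, 240.42722262281043], [0.0, 0.0, 1.0]] [-0.05301793  0.          0.          0.          0.        ] [[1.0, -0.0001, 0.0004, -0.0002], [-0.0004, -0.2568, 0.9665, -0.1434], [-0.0, -0.9665, -0.2568, 0.0654], [0.0, 0.0, 0.0, 1.0]]
```

View pics/scene0.png

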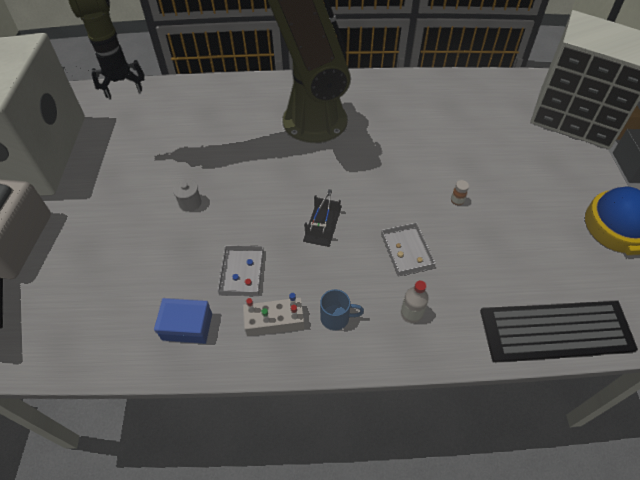

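View pics/side0.png

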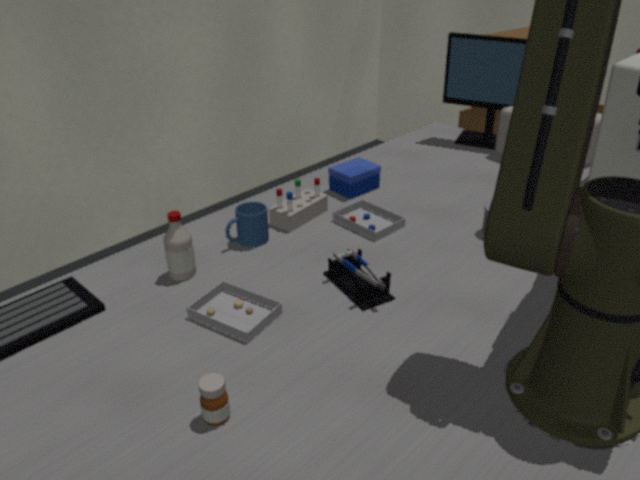

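View pics/wrist0.png

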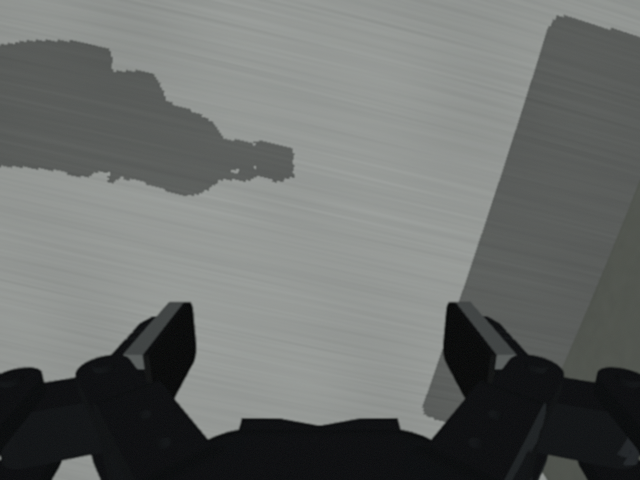

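The scene camera shows the rest at about (323,220), the stone dish at (408,249) and the spare dish at (243,270). Next I'll crop in.

```bash
python3 - <<'E'
import cv2
a=cv2.imread("pics/scene0.png"); b=cv2.imread("pics/side0.png")
cv2.imwrite("pics/c1.png",cv2.resize(a[180:280,290:440],None,fx=5,fy=5,interpolation=cv2.INTER_CUBIC))
cv2.imwrite("pics/c2.png",cv2.resize(b[230:350,180:410],None,fx=3.4,fy=3.4,interpolation=cv2.INTER_CUBIC))
E
```

```text
(no output)
```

View pics/c1.png

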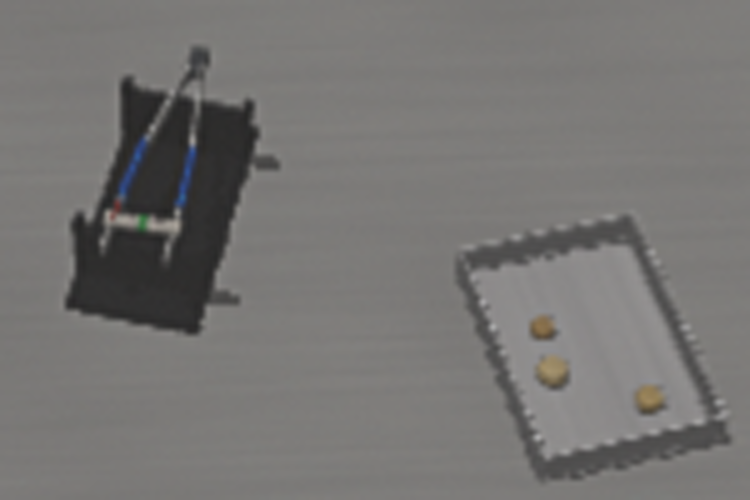

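View pics/c2.png

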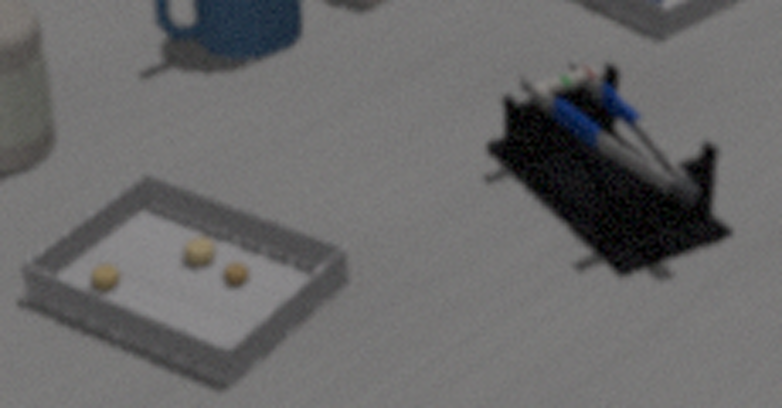

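```bash
cat >> h.py <<'E'
def ray(c,uv,T=None):
    T=c["extrinsics"] if T is None else T
    p=cv2.undistortPoints(np.array(uv,float).reshape(-1,1,2),c["camera_matrix"],c["dist"]).reshape(-1,2)
    d=np.c_[p,np.ones(len(p))]@T[:3,:3].T
    return T[:3,3],d
def plane(c,uv,z,T=None):
    o,d=ray(c,uv,T); return o+d*((z-o[2])/d[:,2])[:,None]
def wT(c,s):
    T=np.eye(4);T[:3,:3]=R.from_quat(s["ee_rot"]).as_matrix();T[:3,3]=s["tcp_pos"]; return T@c["mount"]
def tri(l):
    A=0;b=0
    for o,d in l:
        d=d/np.linalg.norm(d);P=np.eye(3)-np.outer(d,d);A=A+P;b=b+P@o
    return np.linalg.solve(A,b)
def blobs(px,lo,hi,roi,amin=3):
    u0,v0,u1,v1=roi
    h=cv2.cvtColor(np.ascontiguousarray(px[v0:v1,u0:u1]),cv2.COLOR_RGB2HSV)
    m=cv2.inRange(h,np.array(lo),np.array(hi))
    n,_,st,ce=cv2.connectedComponentsWithStats(m)
    return [(ce[i]+[u0,v0],int(st[i,4])) for i in range(1,n) if st[i,4]>=amin]
E
python3 - <<'E'
from h import *
S=dict(np.load("scene0.npz"));D=dict(np.load("side0.npz"))
for n,c,roi,droi in [("scene",S,(300,185,345,245),(380,220,440,280)),("side",D,(325,245,400,310),(185,280,285,345))]:
    for nm,lo,hi in [("blue",(105,120,60),(130,255,255)),("green",(45,100,50),(80,255,255)),("red",(0,130,60),(6,255,255))]:
        for ce,a in blobs(c["pixels"],lo,hi,roi): print(n,nm,ce.round(1),a,plane(c,ce,.052).round(4))
    for ce,a in blobs(c["pixels"],(10,70,90),(30,255,255),droi): print(n,"stone",ce.round(1),a,plane(c,ce,.008).round(4))
# rim corners
k=np.array([[462,252],[630,216],[722,420],[545,460]])/5+[290,180]-.4
p=plane(S,k,.025);print(p.round(4),p.mean(0), np.linalg.norm(np.roll(p,-1,0)-p,axis=1))
k=np.array([[148,180],[345,255],[228,360],[25,268]])/3.4+[180,230]-.35
p=plane(D,k,.025);print(p.round(4),p.mean(0), np.linalg.norm(np.roll(p,-1,0)-p,axis=1))
k=np.array([[199,58]])/5+[290,180]-.4; print("tail",plane(S,k,.055))
E
```

```text
scene blue [316. 213.] 17 [[ 0.4719 -0.007   0.052 ]]
scene blue [326.8 215.1] 16 [[0.481  0.0241 0.052 ]]
scene green [318. 224.] 3 [[ 0.5129 -0.0025  0.052 ]]
scene stone [398.1 245.1] 14 [[0.5658 0.2286 0.008 ]]
scene stone [400.  253.7] 24 [[0.5962 0.2299 0.008 ]]
scene stone [419.4 259.2] 19 [[0.6175 0.283  0.008 ]]
side blue [361.2 259.8] 42 [[ 0.4793 -0.0083  0.052 ]]
side blue [349.  264.6] 76 [[0.4857 0.023  0.052 ]]
side stone [238.1 303.8] 29 [[0.5965 0.2306 0.008 ]]
side stone [210.6 311.1] 29 [[0.6174 0.2831 0.008 ]]
side stone [249.1 309.9] 20 [[0.5649 0.2286 0.008 ]]
[[0.5218 0.1845 0.025 ]
 [0.4992 0.2877 0.025 ]
 [0.6451 0.3175 0.025 ]
 [0.6669 0.2144 0.025 ]] [0.58324809 0.25101837 0.025     ] [0.10566179 0.14894697 0.10543344 0.14814799]
[[0.6575 0.2184 0.025 ]
 [0.5141 0.1891 0.025 ]
 [0.4906 0.2954 0.025 ]
 [0.6377 0.322  0.025 ]] [0.57496852 0.25623871 0.025     ] [0.14643547 0.10883553 0.14950187 0.10547368]
tail [[0.39111193 0.03622554 0.055     ]]
```

```bash
python3 - <<'E'
from h import *
s=status.state();M=R.from_quat(s["ee_rot"]).as_matrix();print(M.round(3))
# target: move in tool axes to hover TCP over (0.478,0.008) z .2
d=M.T@(np.array([.478,.008,.2])-s["tcp_pos"]);print((d*1000).round(1))
E
```

```text
[[ 0.223 -0.     0.975]
 [-0.975  0.001  0.223]
 [-0.001 -1.     0.   ]]
[-500.8   31.3  467.8]
```

Request:
servo_tool(
  steps="-40 0 37 0;-40 0 37 0;-40 0 37 0;-40 0 37 0;-40 0 37 0;-40 0 37 0;-40 0 37 0;-40 0 37 0;-40 0 37 0;-40 0 37 0",
  fingers=0,
  grip_force=40,
)

```text
clock: 1.4
tcp_pos: [0.4116, -0.1008, 0.2294]
ee_rot: [-0.55, 0.443, -0.443, 0.552]
ft_force: [0.6, -0.7, 0.1]
width: 0.0853
```

Request:
servo_tool(
  steps="-45 15 43 0;-45 15 43 0;0 0 0 10;0 0 0 10;0 0 0 9;0 0 0 0",
)

```text
clock: 2.15
tcp_pos: [0.4657, -0.0662, 0.1993]
ee_rot: [-0.432, 0.562, -0.527, 0.468]
ft_force: [0.5, 0.7, -0.1]
width: 0.0857
```

```bash
python3 - <<'E'
from h import *
s=status.state(); c=eyes.read_camera("wrist"); print(s["tcp_pos"],R.from_quat(s["ee_rot"]).as_matrix()[:,2],s["joints"].round(2))
T=wT(c,s); np.savez("w1.npz",T=T,**c)
cv2.imwrite("pics/w1.png",c["pixels"][:,:,::-1])
E
```

```text
[ 0.46574781 -0.06619532  0.19932186] [ 0.98211133 -0.18821659 -0.00564423] [-0.19  0.09 -0.4   1.09  0.07  3.14]
```

View pics/w1.png

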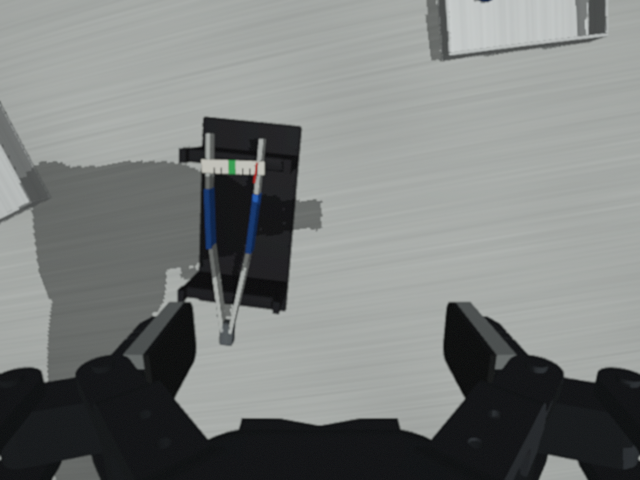

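The wrist view shows the pads at (210,218) and (252,222) and the gauge band at (232,167). Joint 6 is at its limit on this side, so I'll grasp with the half-turned tool instead. Before that I'll measure from this picture.

```bash
python3 - <<'E'
from h import *
c=dict(np.load("w1.npz"));T=c["T"]
print(status.state()["joints"])
for nm,lo,hi in [("blue",(105,120,60),(130,255,255)),("green",(45,100,50),(80,255,255)),("red",(0,130,60),(6,255,255))]:
    for ce,a in blobs(c["pixels"],lo,hi,(180,110,310,360),20): print(nm,ce.round(1),a,plane(c,ce,.056,T).round(4))
# rest base corners z=.006, tail top, tips
print(plane(c,[[206,118],[301,127],[286,310]],.006,T).round(4))
print(plane(c,[[226,339]],.055,T).round(4), plane(c,[[210,135],[262,140]],.055,T).round(4))
E
```

```text
[-0.18848509  0.09191293 -0.39806039  1.08629242  0.07060277  3.14046587]
blue [209.1 217.7] 627 [[0.4862 0.0213 0.056 ]]
blue [252.4 222.6] 530 [[ 0.4772 -0.009   0.056 ]]
green [231.5 166.5] 96 [[ 0.5186 -0.0036  0.056 ]]
red [254.5 175.5] 33 [[ 0.5095 -0.0181  0.056 ]]
[[ 0.558   0.0224  0.006 ]
 [ 0.5364 -0.0509  0.006 ]
 [ 0.3858 -0.0066  0.006 ]]
[[0.3897 0.0336 0.055 ]] [[ 0.5422  0.0064  0.055 ]
 [ 0.532  -0.0284  0.055 ]]
```

Request:
servo_tool(
  steps="0 0 0 -10;0 0 0 -10;0 0 0 -10;0 0 0 -10;0 0 0 -10;0 0 0 -10;0 0 0 -10;0 0 0 -10;0 0 0 -10;0 0 0 -10",
)

```text
clock: 3.45
tcp_pos: [0.4663, -0.0549, 0.1988]
ee_rot: [-0.681, -0.026, 0.02, 0.732]
ft_force: [0.4, -0.3, 0.4]
width: 0.0852
```

Request:
servo_tool(
  steps="0 0 0 -10;0 0 0 -10;0 0 0 -10;0 0 0 -10;0 0 0 -10;0 0 0 -10;0 0 0 -10;0 0 0 -3;0 0 0 0",
)

```text
clock: 4.58
tcp_pos: [0.4665, -0.0449, 0.1983]
ee_rot: [-0.521, -0.474, 0.438, 0.559]
ft_force: [0.3, 0.2, 0.1]
width: 0.0855
```

```bash
cat > nxt.py <<'E'
from h import *
import sys
def go(x,y,z,h):
    s=status.state();M=R.from_quat(s["ee_rot"]).as_matrix()
    yaw=np.arctan2(M[1,2],M[0,2]); 
    d=M.T@(np.array([x,y,z])-s["tcp_pos"])*1000
    e=(h+np.pi-yaw+np.pi)%(2*np.pi)-np.pi
    print("tcp",s["tcp_pos"].round(4),"heading",round((yaw-np.pi)%(2*np.pi),3),"move",d.round(1),"turn",round(-np.degrees(e),2),"tilt y",M[:,1].round(4),"j",s["joints"].round(2),"w",s["width"],"f",s["ft_force"].round(1))
go(*map(float,sys.argv[1:5]))
E
python3 nxt.py 0.4817 0.0062 0.2 -0.287
```

```text
tcp [ 0.4665 -0.0449  0.1983] heading 6.116 move [52.9  2.2 -6.5] turn 6.87 tilt y [ 0.0036  0.0739 -0.9973] j [-0.15  0.09 -0.4   1.09  0.07  0.02] w 0.08553073177409072 f [0.3 0.2 0.1]
```

The tool picked up a 4° tilt when joint 6 reached its limit. The opposite limit should tilt it the other way, so I'll use that to level the tool before grasping.

Request:
servo_tool(
  steps="0 0 0 -10.5;0 0 0 -10.5;0 0 0 -10.5;0 0 0 -10.5;0 0 0 -10.5;0 0 0 -10.5;0 0 0 -10.5;0 0 0 -10.5;0 0 0 -10.5;0 0 0 -10.5",
)

```text
clock: 5.82
tcp_pos: [0.4666, -0.0385, 0.1981]
ee_rot: [-0.046, 0.731, -0.679, 0.052]
ft_force: [-0.8, 0.3, 0.4]
width: 0.0856
```

Request:
servo_tool(
  steps="0 0 0 -10.5;0 0 0 -10.5;0 0 0 -10.5;0 0 0 -10.5;0 0 0 -10.5;0 0 0 -10.5;0 0 0 -10.5",
)

```text
clock: 6.7
tcp_pos: [0.4666, -0.0335, 0.1979]
ee_rot: [-0.45, 0.549, -0.51, 0.486]
ft_force: [-0.5, -0.2, -0.6]
width: 0.0856
```

```bash
python3 nxt.py 0.4817 0.0062 0.2 -0.287
```

```text
tcp [ 0.4666 -0.0335  0.1979] heading 3.018 move [-41.3   0.9  10. ] turn -170.66 tilt y [ 0.0014  0.0747 -0.9972] j [-0.12  0.09 -0.4   1.08  0.07 -3.14] w 0.08557100143996703 f [-0.5 -0.2 -0.6]
```

Request:
servo_tool(
  steps="0 0 0 -8",
)

```text
clock: 6.82
tcp_pos: [0.468, 0.0003, 0.1978]
ee_rot: [-0.48, 0.518, -0.498, 0.503]
ft_force: [0.1, 0.3, 0.5]
width: 0.0851
```

```bash
python3 nxt.py 0.4817 0.0062 0.2 -0.287
```

```text
tcp [4.680e-01 3.000e-04 1.978e-01] heading 3.109 move [-6.4 -1.9 13.5] turn -165.45 tilt y [ 0.0036  0.0432 -0.9991] j [-0.03  0.08 -0.41  1.07  0.04 -3.14] w 0.08509677657345907 f [0.1 0.3 0.5]
```

Request:
servo_tool(
  steps="0 0 0 -8",
)

```text
clock: 6.95
tcp_pos: [0.4661, 0.035, 0.1978]
ee_rot: [-0.511, 0.485, -0.483, 0.521]
ft_force: [0.2, 0.3, 0.2]
width: 0.0854
```

```bash
python3 nxt.py 0.4817 0.0062 0.2 -0.287
```

```text
tcp [0.4661 0.035  0.1978] heading 3.205 move [29.7 -2.4 13.8] turn -159.9 tilt y [ 0.0074  0.013  -0.9999] j [ 0.07  0.08 -0.42  1.07  0.01 -3.14] w 0.08537090249281734 f [0.2 0.3 0.2]
```

Request:
servo_tool(
  steps="0 0 0 -3;0 0 0 9",
)

```text
clock: 7.2
tcp_pos: [0.4644, 0.0505, 0.1979]
ee_rot: [0.483, -0.512, 0.515, -0.488]
ft_force: [0.2, 0.1, -0.1]
width: 0.0855
```

```bash
python3 nxt.py 0.4817 0.0062 0.2 -0.287
```

```text
tcp [0.4644 0.0505 0.1979] heading 3.086 move [43.3 -2.1 19.8] turn -166.76 tilt y [ 0.0087  0.0016 -1.    ] j [ 0.11  0.07 -0.42  1.07  0.   -2.98] w 0.08547389997052479 f [ 0.2  0.1 -0.1]
```

Request:
servo_tool(
  steps="0 0 0 10.5;0 0 0 10.5;0 0 0 10.5;0 0 0 10.5;0 0 0 10.5;0 0 0 10.5;0 0 0 10.5;0 0 0 10.5;0 0 0 10.5;0 0 0 10.5",
)

```text
clock: 8.45
tcp_pos: [0.4638, 0.0498, 0.1974]
ee_rot: [-0.13, -0.695, 0.696, 0.125]
ft_force: [0.8, -0.1, -0.2]
width: 0.0849
```

Request:
servo_tool(
  steps="0 0 0 10.5;0 0 0 10.5;0 0 0 10.5;0 0 0 10.5;0 0 0 10.5;0 0 0 10.5;0 0 0 10.5;0 0 0 10.5;0 0 0 4",
)

```text
clock: 9.57
tcp_pos: [0.4633, 0.0484, 0.197]
ee_rot: [0.585, 0.401, -0.4, -0.58]
ft_force: [0.6, -0.6, -0.3]
width: 0.0855
```

```bash
python3 nxt.py 0.4817 0.0062 0.2 -0.287
```

```text
tcp [0.4633 0.0484 0.197 ] heading 5.917 move [-32.9  -2.7 -32.3] turn -4.54 tilt y [ 0.0056 -0.0039 -1.    ] j [ 0.11  0.08 -0.42  1.07 -0.    0.47] w 0.08546563506174443 f [ 0.6 -0.6 -0.3]
```

Request:
servo_tool(
  steps="-33 0 -32 0;0 25 0 -4.5;0 0 0 0",
)

```text
clock: 9.95
tcp_pos: [0.4823, 0.0048, 0.1722]
ee_rot: [0.569, 0.424, -0.422, -0.564]
ft_force: [-0.4, 0.4, -0.2]
width: 0.0854
```

```bash
python3 nxt.py 0.4817 0.0062 0.2 -0.287; python3 - <<'E'
from h import *
s=status.state(); c=eyes.read_camera("wrist")
T=wT(c,s); np.savez("w2.npz",T=T,**c)
cv2.imwrite("pics/w2.png",c["pixels"][:,:,::-1])
for nm,lo,hi in [("blue",(105,120,60),(130,255,255)),("green",(45,100,50),(80,255,255)),("red",(0,130,60),(6,255,255))]:
    for ce,a in blobs(c["pixels"],lo,hi,(150,0,480,480),30): print(nm,ce.round(1),a,plane(c,ce,.056,T).round(4))
E
```

```text
tcp [0.4823 0.0048 0.1722] heading 5.995 move [  1.1 -27.8   0.8] turn -0.09 tilt y [ 0.0062 -0.0045 -1.    ] j [ 0.01  0.12 -0.43  1.02 -0.    0.3 ] w 0.08541691836390064 f [-0.4  0.4 -0.2]
blue [296.8 228.5] 586 [[ 0.476  -0.0082  0.056 ]]
blue [347.  229.6] 552 [[0.4858 0.0224 0.056 ]]
green [321.9 287. ] 89 [[ 0.519  -0.0041  0.056 ]]
```

View pics/w2.png

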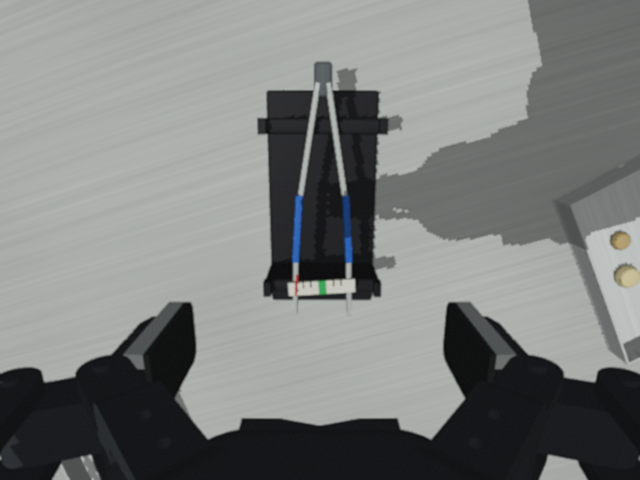

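The wrist view shows the forceps centred between the jaws, with the pads at (297,228) and (347,230). The pad midpoints from the two views agree to about 1 mm, so I'll descend.

Request:
servo_tool(
  steps="1 40 1 0;1 40 1 0;0 30 0 0;0 0 0 0",
)

```text
clock: 10.5
tcp_pos: [0.4874, 0.008, 0.066]
ee_rot: [0.573, 0.425, -0.418, -0.563]
ft_force: [-0.6, -0.5, 0.9]
width: 0.0854
```

```bash
python3 nxt.py 0.4813 0.0067 0.032 -0.287; python3 - <<'E'
from h import *
s=status.state(); c=eyes.read_camera("wrist")
T=wT(c,s)
cv2.imwrite("pics/w3.png",c["pixels"][:,:,::-1])
for nm,lo,hi in [("blue",(105,120,60),(130,255,255)),("green",(45,100,50),(80,255,255)),("red",(0,130,60),(6,255,255))]:
    for ce,a in blobs(c["pixels"],lo,hi,(150,0,480,480),30): print(nm,ce.round(1),a,plane(c,ce,.056,T).round(4))
E
```

```text
tcp [0.4874 0.008  0.066 ] heading 5.99 move [-3.  33.9  6.1] turn -0.36 tilt y [ 0.0168 -0.005  -0.9998] j [ 0.02  0.23 -0.57  0.76 -0.01  0.31] w 0.08538696121123422 f [-0.6 -0.5  0.9]
blue [271.  280.8] 1463 [[ 0.4751 -0.0076  0.056 ]]
blue [352.1 281.7] 1380 [[0.4846 0.0226 0.056 ]]
green [312.1 370.8] 216 [[ 0.5185 -0.0041  0.056 ]]
red [271.  368.2] 69 [[ 0.5124 -0.0202  0.056 ]]
```

View pics/w3.png

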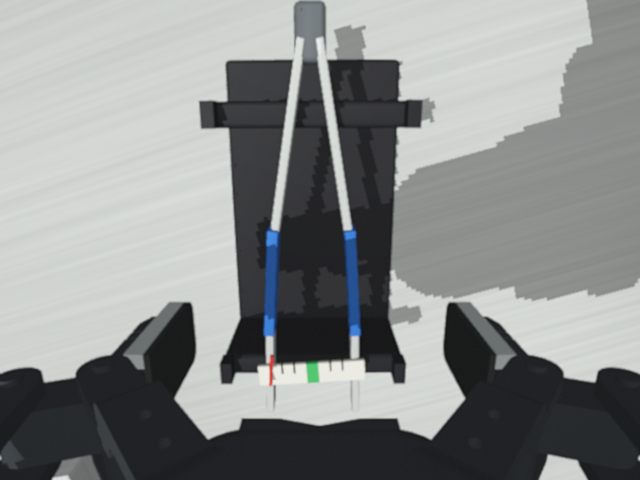

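Request:
servo_tool(
  steps="-3 12 7 0;0 22 2 0;0 0 0 0",
)

```text
clock: 10.92
tcp_pos: [0.4824, 0.0078, 0.0361]
ee_rot: [0.575, 0.428, -0.415, -0.561]
ft_force: [-0.3, 0.6, -0.2]
width: 0.0855
```

```bash
python3 nxt.py 0.480 0.0072 0.032 -0.287
```

```text
tcp [0.4824 0.0078 0.0361] heading 5.989 move [-1.3  4.   2.2] turn -0.39 tilt y [ 0.0258 -0.0049 -0.9997] j [ 0.02  0.25 -0.62  0.67 -0.01  0.31] w 0.08551896823207819 f [-0.3  0.6 -0.2]
```

Request:
servo_tool(
  steps="-1 4 3 -0.4;0 0 0 0;0 0 0 0;0 0 0 0;0 0 0 0",
  fingers=150,
  grip_force=60,
)

```text
clock: 11.55
tcp_pos: [0.4812, 0.0076, 0.0347]
ee_rot: [0.574, 0.431, -0.416, -0.558]
ft_force: [0.2, -0.4, -0.2]
width: 0.0351
```

```bash
python3 nxt.py 0.480 0.0072 0.032 -0.287
```

```text
tcp [0.4812 0.0076 0.0347] heading 5.996 move [-0.8  2.6  1.1] turn 0.02 tilt y [ 0.0301 -0.0049 -0.9995] j [ 0.02  0.25 -0.63  0.66 -0.01  0.31] w 0.03509645945194583 f [ 0.2 -0.4 -0.2]
```

Request:
servo_tool(
  steps="0 0 0 0;0 0 0 0;0 0 0 0",
  fingers=178,
)

```text
clock: 11.92
tcp_pos: [0.4817, 0.0077, 0.0351]
ee_rot: [0.574, 0.431, -0.416, -0.558]
ft_force: [0.3, -0.1, 1.5]
width: 0.0263
```

```bash
python3 nxt.py 0.480 0.0072 0.032 -0.287; python3 - <<'E'
from h import *
c=eyes.read_camera("wrist")
cv2.imwrite("pics/w4.png",c["pixels"][:,:,::-1])
E
```

```text
tcp [0.4817 0.0077 0.0351] heading 5.996 move [-1.   3.1  1.6] turn 0.02 tilt y [ 0.031  -0.0048 -0.9995] j [ 0.02  0.25 -0.63  0.66 -0.01  0.31] w 0.026251550280607622 f [ 0.3 -0.1  1.5]
```

View pics/w4.png

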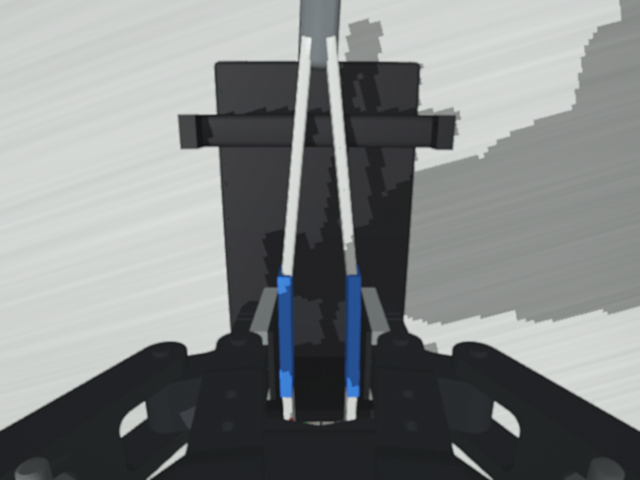

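The wrist view shows both fingers flat on the blue pads, which are at columns 285 and 353. I'll squeeze to the mark and lift slightly.

Request:
servo_tool(
  steps="0 0 0 0;0 0 0 0;0 0 0 0",
  fingers=185,
)

```text
clock: 12.35
tcp_pos: [0.4819, 0.0078, 0.0353]
ee_rot: [0.574, 0.431, -0.416, -0.558]
ft_force: [-0.3, 0.4, 3.1]
width: 0.0234
```

Request:
servo_tool(
  steps="0 -15 0 0;0 -30 0 0;0 -35 0 0;0 0 0 0",
)

```text
clock: 12.85
tcp_pos: [0.4784, 0.008, 0.119]
ee_rot: [0.574, 0.431, -0.416, -0.559]
ft_force: [0.5, -1.1, -1.6]
width: 0.0237
```

```bash
python3 nxt.py 0.480 0.0072 0.1 -0.287; python3 - <<'E'
from h import *
c=eyes.read_camera("wrist")
cv2.imwrite("pics/w5.png",c["pixels"][:,:,::-1])
a=eyes.read_camera("scene")["pixels"][150:230,270:370,::-1];b=eyes.read_camera("side")["pixels"][180:290,310:440,::-1]
cv2.imwrite("pics/s5.png",np.hstack([cv2.resize(a,(500,400),interpolation=cv2.INTER_CUBIC)[:, 100:],cv2.resize(b,(400,400),interpolation=cv2.INTER_CUBIC)]))
E
```

```text
tcp [0.4784 0.008  0.119 ] heading 5.996 move [-0.4 19.  -1.2] turn 0.01 tilt y [ 0.0296 -0.005  -0.9995] j [ 0.02  0.14 -0.54  0.86 -0.01  0.31] w 0.02366066557985646 f [ 0.5 -1.1 -1.6]
```

View pics/w5.png

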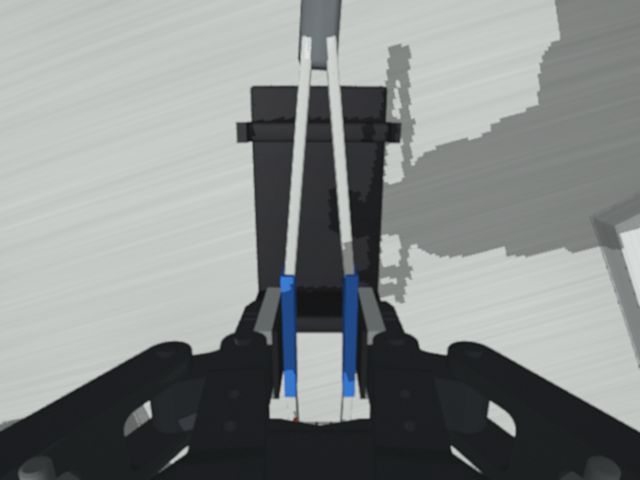

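View pics/s5.png

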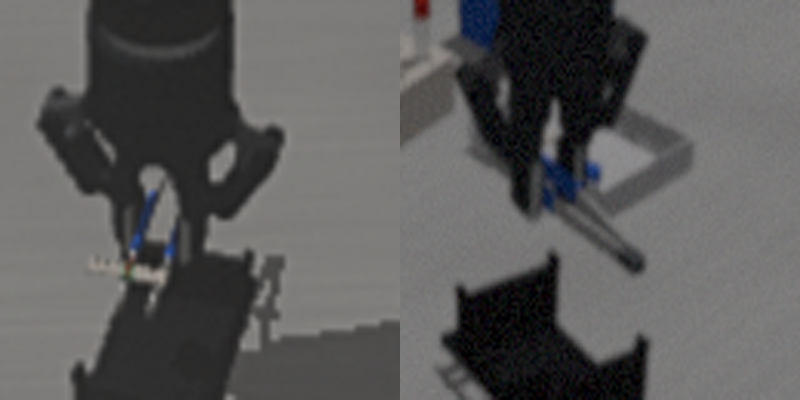

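The forceps are lifted off and the red pointer is close to the green band in the scene view. Now I'll look at the dish from the side with the wrist camera.

Request:
servo_tool(
  steps="15 -20 -10 0;30 -27 -20 0;30 -27 -20 0;20 -7 -10 0;0 0 0 0",
  fingers=184,
)

```text
clock: 13.62
tcp_pos: [0.5553, 0.0837, 0.1925]
ee_rot: [0.571, 0.424, -0.422, -0.563]
ft_force: [-1.1, -0.4, -1.1]
width: 0.0241
```

```bash
python3 nxt.py 0.56 0.08 0.2 -0.287; python3 - <<'E'
from h import *
s=status.state();c=eyes.read_camera("wrist");np.savez("w6.npz",T=wT(c,s),**c)
cv2.imwrite("pics/w6.png",c["pixels"][:,:,::-1])
E
```

```text
tcp [0.5553 0.0837 0.1925] heading 5.995 move [-2.2 -7.5 -5.7] turn -0.06 tilt y [ 0.01   -0.0069 -0.9999] j [ 0.15  0.25 -0.22  1.09 -0.01  0.44] w 0.024065829231509902 f [-1.1 -0.4 -1.1]
```

View pics/w6.png

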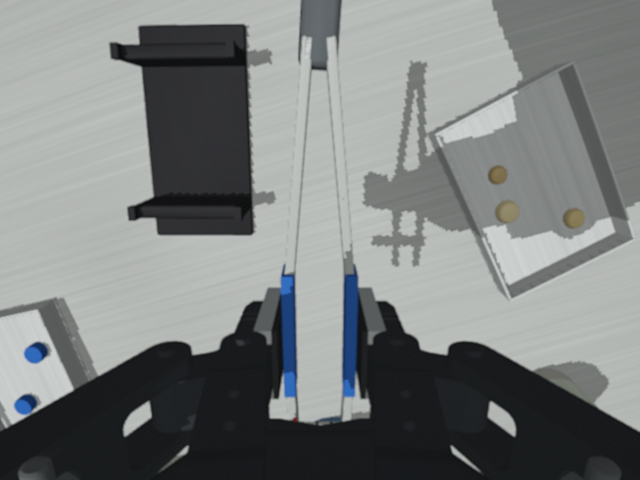

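The wrist view shows the whole dish, with rim corners at about (432,133), (574,63), (634,236) and (511,299).

```bash
python3 - <<'E'
from h import *
c=dict(np.load("w6.npz"));p=plane(c,[[432,133],[574,63],[634,236],[511,299]],.025,c["T"])
print(p.round(4),p.mean(0).round(4),np.linalg.norm(np.roll(p,-1,0)-p,axis=1).round(4),np.arctan2(*(p[3]-p[0])[1::-1]))
print("stones",plane(c,[[498,175],[507,212],[574,218]],.009,c["T"]).round(4))
E
```

```text
[[0.5203 0.1791 0.025 ]
 [0.5007 0.288  0.025 ]
 [0.642  0.3183 0.025 ]
 [0.6663 0.2133 0.025 ]] [0.5823 0.2497 0.025 ] [0.1106 0.1445 0.1078 0.1499] 0.22979963029133024
stones [[0.5676 0.2262 0.009 ]
 [0.599  0.2281 0.009 ]
 [0.6196 0.281  0.009 ]]
```

```bash
python3 - <<'E'
from h import *
S=dict(np.load("scene0.npz"));D=dict(np.load("side0.npz"))
print(plane(S,[[460,183]],.075),plane(D,[[211,381]],.075))
E
python3 nxt.py 0.524 0.2455 0.15 0
```

```text
[[0.39004639 0.43445811 0.075     ]] [[0.39714691 0.43876814 0.075     ]]
tcp [0.5544 0.0831 0.1921] heading 5.995 move [147.3  40.6  75.8] turn -16.54 tilt y [ 0.009  -0.0073 -0.9999] j [ 0.15  0.25 -0.22  1.09 -0.01  0.44] w 0.023881700079622186 f [-0.3  0.4 -0.3]
```

Request:
servo_tool(
  steps="20 0 8 0;35 10 15 0;40 10 20 0;40 10 20 0;25 5 10 0;0 0 0 0",
)

```text
clock: 14.42
tcp_pos: [0.5217, 0.2535, 0.1461]
ee_rot: [0.571, 0.416, -0.426, -0.565]
ft_force: [0.6, -0.8, -1.4]
width: 0.0236
```

```bash
python3 nxt.py 0.5244 0.2682 0.06 -0.287
```

```text
tcp [0.5217 0.2535 0.1461] heading 5.988 move [16.3 85.9  1.6] turn -0.45 tilt y [-0.0052 -0.0152 -0.9999] j [ 0.46  0.33 -0.22  1.03 -0.01  0.75] w 0.023609594346054103 f [ 0.6 -0.8 -1.4]
```

Request:
servo_tool(
  steps="10 25 0 0;7 35 2 0;0 25 2 -0.4;0 0 0 0",
)

```text
clock: 14.92
tcp_pos: [0.52, 0.2626, 0.0572]
ee_rot: [0.571, 0.415, -0.429, -0.564]
ft_force: [-0.1, -0.2, -0.2]
width: 0.0237
```

```bash
python3 nxt.py 0.5244 0.2682 0.036 -0.287; python3 - <<'E'
from h import *
s=status.state();c=eyes.read_camera("wrist");np.savez("w7.npz",T=wT(c,s),**c)
cv2.imwrite("pics/w7.png",c["pixels"][:,:,::-1])
a=eyes.read_camera("scene");b=eyes.read_camera("side");np.savez("sc7.npz",**a);np.savez("sd7.npz",**b)
a=a["pixels"][190:290,350:450,::-1];b=b["pixels"][230:360,170:300,::-1]
cv2.imwrite("pics/s7.png",np.hstack([cv2.resize(a,(400,400),interpolation=cv2.INTER_CUBIC),cv2.resize(b,(400,400),interpolation=cv2.INTER_CUBIC)]))
E
```

```text
tcp [0.52   0.2626 0.0572] heading 5.991 move [ 7.1 21.1 -2.6] turn -0.3 tilt y [-0.0089 -0.0203 -0.9998] j [ 0.48  0.42 -0.31  0.85 -0.01  0.77] w 0.023744688875703773 f [-0.1 -0.2 -0.2]
```

View pics/s7.png

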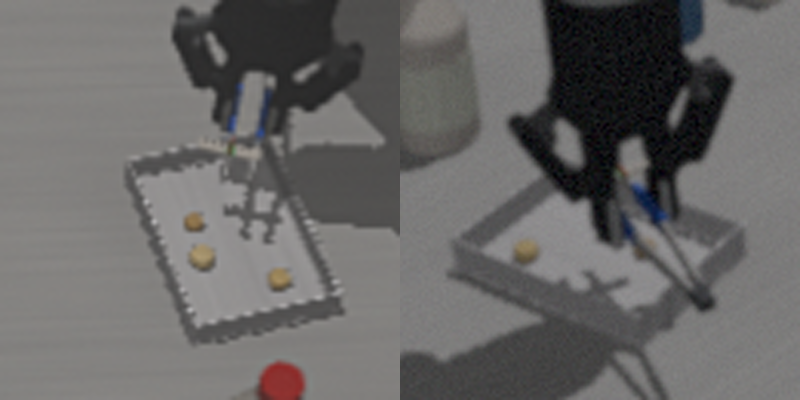

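View pics/w7.png

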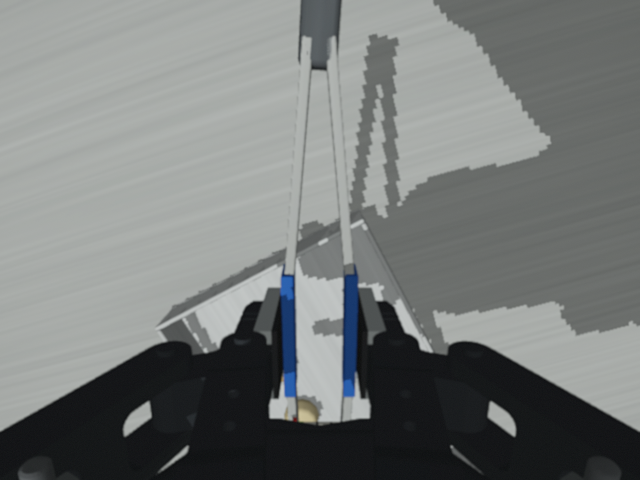

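```bash
python3 - <<'E'
from h import *
S=dict(np.load("sc7.npz"));D=dict(np.load("sd7.npz"))
pts={}
for n,c,roi in [("sc",S,(395,200,430,235)),("sd",D,(225,270,260,315))]:
    for nm,lo,hi in [("blue",(105,110,40),(130,255,255)),("green",(45,80,40),(85,255,255)),("red",(0,110,50),(8,255,255))]:
        for ce,a in blobs(c["pixels"],lo,hi,roi,2): print(n,nm,ce.round(1),a,plane(c,ce,.08).round(4)); pts[n,nm]=ce
g=lambda n:tri([(ray(S,pts["sc",n])[0],ray(S,pts["sc",n])[1][0]),(ray(D,pts["sd",n])[0],ray(D,pts["sd",n])[1][0])])
for n in("green","red"):
    try: print(n,g(n))
    except Exception as e: print(n,e)
# wrist: pads and tail
c=dict(np.load("w7.npz"));print(plane(c,[[288,335],[350,335],[320,50]],.078,c["T"]).round(4))
b=D["pixels"][265:315,225:275,::-1];a=S["pixels"][200:240,390:430,::-1]
cv2.imwrite("pics/z7.png",np.hstack([cv2.resize(a,(400,400),interpolation=cv2.INTER_CUBIC),cv2.resize(b,(400,400),interpolation=cv2.INTER_CUBIC)]))
E
```

```text
sc blue [407.4 220.4] 5 [[0.5319 0.2505 0.08  ]]
sc blue [414.7 222.7] 3 [[0.5408 0.2699 0.08  ]]
sd blue [250.6 295.8] 56 [[0.5174 0.2581 0.08  ]]
sd blue [243.4 304.1] 7 [[0.5072 0.2834 0.08  ]]
green ('sc', 'green')
red ('sc', 'red')
[[0.5173 0.2537 0.078 ]
 [0.5229 0.273  0.078 ]
 [0.4379 0.2884 0.078 ]]
```

View pics/z7.png

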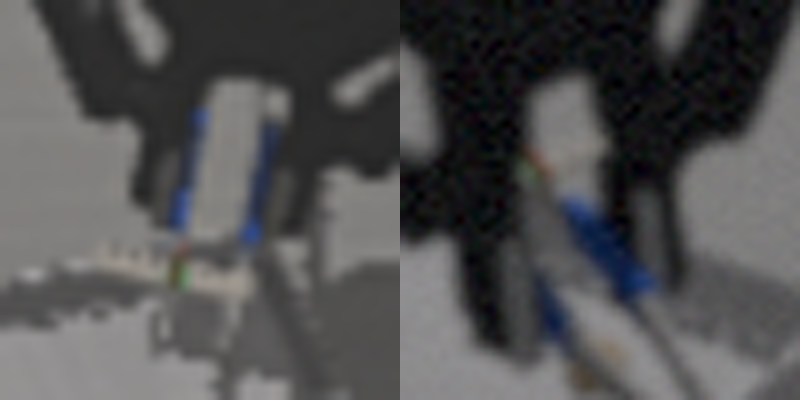

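The zoom shows the red pointer on the green band at scene pixel (408,227). Now for the final approach.

Request:
servo_tool(
  steps="7 10 -3 0;0 11 0 0;0 0 0 0",
)

```text
clock: 15.45
tcp_pos: [0.5301, 0.2709, 0.0404]
ee_rot: [0.572, 0.419, -0.425, -0.563]
ft_force: [-0.2, -0.2, -0.8]
width: 0.0239
```

```bash
python3 nxt.py 0.5244 0.2682 0.036 -0.287; python3 - <<'E'
from h import *
S=dict(np.load("sc7.npz"));print(plane(S,[[407.3,226.3]],.078))
E
```

```text
tcp [0.5301 0.2709 0.0404] heading 5.99 move [-4.2  4.4  4.7] turn -0.33 tilt y [ 6.000e-04 -1.520e-02 -9.999e-01] j [ 0.48  0.45 -0.31  0.82 -0.01  0.77] w 0.023935972677512105 f [-0.2 -0.2 -0.8]
[[0.55135545 0.24763512 0.078     ]]
```

Request:
servo_tool(
  steps="-2 4 2 0;0 0 0 0;0 0 0 0",
)

```text
clock: 15.82
tcp_pos: [0.5273, 0.2695, 0.0362]
ee_rot: [0.572, 0.419, -0.425, -0.563]
ft_force: [0.4, -0.6, -0.1]
width: 0.0239
```

```bash
python3 nxt.py 0.527 0.270 0.036 -0.287; python3 - <<'E'
from h import *
a=eyes.read_camera("scene");b=eyes.read_camera("side");np.savez("sc8.npz",**a);np.savez("sd8.npz",**b)
a0=a["pixels"][:,:,::-1];b0=b["pixels"][:,:,::-1]
cv2.imwrite("pics/z8.png",np.hstack([cv2.resize(a0[205:255,385:435],(400,400),interpolation=cv2.INTER_CUBIC),cv2.resize(b0[260:340,190:270],(400,400),interpolation=cv2.INTER_CUBIC)]))
for n,c,droi in [("sc",a,(380,220,440,280)),("sd",b,(185,270,285,345))]:
    for ce,ar in blobs(c["pixels"],(10,70,90),(30,255,255),droi): print(n,"stone",ce.round(1),ar,plane(c,ce,.008).round(4))
E
```

```text
tcp [0.5273 0.2695 0.0362] heading 5.991 move [0.4 0.2 0.5] turn -0.31 tilt y [ 4.000e-04 -1.530e-02 -9.999e-01] j [ 0.48  0.45 -0.32  0.81 -0.01  0.77] w 0.023898226008760796 f [ 0.4 -0.6 -0.1]
sc stone [398.2 245.2] 15 [[0.5662 0.2287 0.008 ]]
sc stone [400.  253.7] 24 [[0.5962 0.2299 0.008 ]]
sc stone [419.4 259.2] 19 [[0.6175 0.283  0.008 ]]
sd stone [238.6 303.6] 16 [[0.5966 0.2294 0.008 ]]
sd stone [210.6 311.3] 31 [[0.6169 0.2835 0.008 ]]
```

View pics/z8.png

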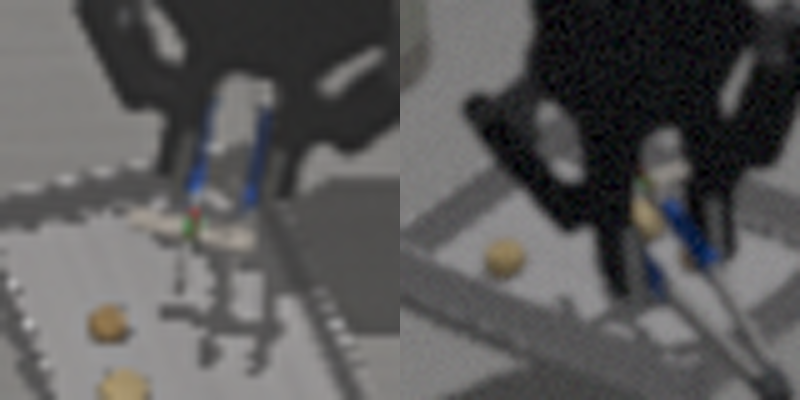

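```bash
python3 - <<'E'
from h import *
S=dict(np.load("sc8.npz"));k=np.array([[181,290],[190,228]])/8+[385,205]-.4
print(plane(S,k[:1],.052),plane(S,k[1:],.058), "want tip_r", np.array([.581,.2515])-.007*np.array([.283,.959]))
E
```

```text
[[0.58304958 0.24655508 0.052     ]] [[0.56049879 0.25217507 0.058     ]] want tip_r [0.579019 0.244787]
```

Request:
servo_tool(
  steps="0 0 0 0;0 0 0 0;0 0 0 0;0 0 0 0;0 0 0 0;0 0 0 0;0 0 0 0;0 0 0 0;0 0 0 0;0 0 0 0",
)

```text
clock: 17.18
tcp_pos: [0.5276, 0.2696, 0.0366]
ee_rot: [0.572, 0.419, -0.425, -0.563]
ft_force: [-0.1, 0.4, -0.6]
width: 0.0238
```

Request:
servo_tool(
  steps="0 0 0 0;0 0 0 0;0 0 0 0;0 0 0 0;0 0 0 0;0 0 0 0;0 0 0 0;0 0 0 0;0 0 0 0;0 0 0 0",
)

```text
clock: 18.42
tcp_pos: [0.5276, 0.2696, 0.0366]
ee_rot: [0.572, 0.419, -0.425, -0.563]
ft_force: [0.6, 0.6, -1.2]
width: 0.0239
```

Request:
servo_tool(
  steps="0 0 0 0;0 0 0 0;0 0 0 0;0 0 0 0;0 0 0 0;0 0 0 0;0 0 0 0;0 0 0 0;0 0 0 0;0 0 0 0",
)

```text
clock: 19.68
tcp_pos: [0.5276, 0.2696, 0.0366]
ee_rot: [0.572, 0.419, -0.425, -0.563]
ft_force: [0.1, 0.5, -0.5]
width: 0.0236
```

```bash
python3 nxt.py 0.527 0.270 0.036 -0.287; python3 - <<'E'
from h import *
a=eyes.read_camera("scene")["pixels"][:,:,::-1];w=eyes.read_camera("wrist")["pixels"][:,:,::-1]
cv2.imwrite("pics/z9.png",np.hstack([cv2.resize(a[205:255,385:435],(400,400),interpolation=cv2.INTER_CUBIC),cv2.resize(w[200:440,200:440],(400,400))]))
E
```

```text
tcp [0.5276 0.2696 0.0366] heading 5.991 move [0.2 0.5 0.7] turn -0.32 tilt y [ 9.000e-04 -1.500e-02 -9.999e-01] j [ 0.48  0.45 -0.32  0.81 -0.01  0.77] w 0.023552118705314193 f [ 0.1  0.5 -0.5]
```

View pics/z9.png

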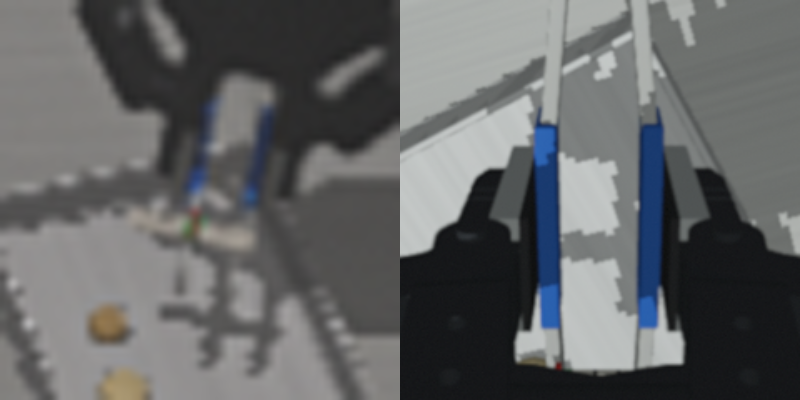

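The pointer is still on the green band at crop position (192,228), the pads are parallel in the jaws, and the stones have not moved. The hold has now lasted about 4 s.

```bash
python3 -c "
from h import *
print(workorder.sign_off())"
```

```text
the job is handed in; nothing more can be done
None
```

I took the forceps off the rest and am holding them squeezed over the middle of the stone dish. The job was handed in at about 19.7 s of the 45 s allowed.

**Last checks**
- **Squeeze:** The gripper opening read 23.6–23.9 mm for about 4 s at the final pose, against 24 mm at the mark. That is a tip gap of roughly 13.5 to 14 mm. The red pointer stood on the green band in the scene picture.
- **Position:** The right tip measured within about 4 mm of where it should be. My estimates of the dish centre disagreed: the scene and wrist cameras gave (0.583, 0.251) and (0.582, 0.250), while the side view gave (0.575, 0.256). I aimed between the estimates.
- **Height:** The tips are at about 50 mm, some 25 mm above the rim. This is worked out from the grasp geometry; I did not measure it separately.
- **Stones:** All three measured the same as at the start in the scene view. In the side view I re-measured two, and the third was too hidden by the gripper and forceps to measure.
- **Other objects:** I did not re-measure them. I kept clear of them, and the force readings at the end of each move were only a few newtons.

**What did not go cleanly**
- **Joint limit:** My first approach turned joint 6 to its limit and tilted the tool about 4°. I levelled it at the opposite limit before grasping.
- **Level:** Between the grasp and the final pose the tool tilted by about 2°, so the forceps should be level to about that. I did not measure their level directly.

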